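Latch the glue press on a painting panel

TASK

A painter has just glued up a small wooden panel and laid it in one of the two bench presses. Push down the lever of the press that has the panel in it until its catch holds it down by itself, then let go; leave the empty press open and the panel where it lies.

Things in the scene. Friction and masses are not known exactly. Their poses are not given: they have to be found in the camera images.
- press_handle (a point): Centre of the top of the black square palm plate (56 x 56 mm) ending the steel lever of the press with the panel: 220 mm from the lever's hinge in a post at the far end. At the start the lever slopes up 20 degrees to the plate, this point 162 mm above the bench; latched it is level, this point 87 mm up and 17 mm further from the post. x: along the lever to the hinge; z: out of the plate.
- press_lever (a joint): That lever's angle (rad): 0 up, 0.35 level and latched. Pushing straight down on the palm plate works it; a spring resists with 2 N, then 12 N two thirds of the way down as the pin on the lever meets a sprung roller catch. Once the plate is within 6 mm of its latched height the catch pulls it the rest of the way to a firm stop and holds it; let go sooner, it springs back up.
- panel_center (a point): Centre of the plain wooden panel, 105 x 110 x 12 mm, lying loose on the press to be latched, 24 mm above the bench; its edges show on both sides under the lever. The press's grey bed, 200 x 130 x 18 mm, is fixed to the bench, turned up to 23 degrees.
- spare_handle (a point): The same palm plate point on the other press, which is just like the first but has nothing on its bed. Its lever is up too, and is to stay up.

How it is judged (in metres and radians):
At the end, for the whole second after the job is handed in: The lever of the press with the panel is latched down (above 0.325 rad), the panel lies within 15 mm of where it was, and the empty press's palm plate is still up, within 15 mm of where it was (value of joint press_lever above 0.325 rad and distance of each of panel_center, spare_handle from where it was at the start of the episode below 0.015 m); the robot touches nothing.
It fails at once if the lever of the empty press is pushed down (palm plate moved more than 25 mm) (distance of spare_handle from where it was at the start of the episode above 0.025 m).
It also fails if it takes over 32 s, if anything falls off the work surface, if the arm or the gripper's body presses on something with over 40 N, if the wrist force passes 120 N, or if a joint passes its speed limit or range.

ROBOT

A 6-joint arm with a two-finger parallel gripper is mounted at the origin on the work surface. World frame = base frame: x ahead of the robot, y to its left, z up, the work surface at z = 0. Lengths are in m, angles in degrees, forces in N, time in s.
With the tool pointing down it reaches from about 0.325 to 0.775 m from the base axis. Payload 5.5 kg.
Tool frame: the origin (TCP) lies at the centre of the arm's flange, where the gripper is bolted on; the fingertips stand 182 mm ahead of it and the grasp point (between the pads) lies 163 mm ahead of it; z points along the fingers, y is the direction in which the jaws open and shut (so a half turn about z gives the same grasp; the last joint's range is limited). The gripper opens to 88 mm and grips with 3 to 60 N. Pads are 20 mm wide; open, the fingers measure 115 mm over their backs; the gripper's body (75 mm by 178 mm) begins 61 mm behind the grasp point.
Start: joints at [-80.483, 5.22, 70.514, -0, 104.267, -3.249], TCP at [0.133, -0.585, 0.405] pointing down, gripper open.
Joint ranges: [-164.24, 164.24], [-49.07, 125.15], [9.68, 141.18], [-86.29, 266.29], [3.28, 154.24], [-151.56, 151.56]. Speed limits (degrees/s): [147.25, 147.25, 172.46, 180, 180, 180].

INTERFACE

Orientations are given as [roll, pitch, yaw] about the fixed x, y, z axes, in that order (R = Rz(yaw) Ry(pitch) Rx(roll)).
In Python, from station import r gives the robot as it stands. The module is installed in compiled form; this text tells all that it offers. Calls block until the motion is done:
- r.reach(position, orientation): joint-space move of the TCP to a pose.
- r.servo_line(position, rotation=None, speed=0.15): straight line of the TCP; rotation=None keeps the orientation; speed is the mean speed in m/s.
- r.move_joints(angles): joint-space move.
- r.let_go() and r.grab(squeeze=None): open the fingers fully, or close them until they stop; squeeze is the grip in N (None keeps the last).
- r.wait(seconds).
- r.inverse_kinematics(position, orientation): joint angles nearest the present ones, or None.
- r.sense(): the state.
- r.snapshot(name): name is "side" or "top"; returns a dict with "frame" (400x640x3 uint8, red, green, blue), "fx", "fy", "cx", "cy" (pixels), "dist_coeffs" ([k1, k2, p1, p2, k3] as OpenCV has them; the pictures are not rectified), "R" (3x3) and "t" (3): a world point X has camera coordinates R X + t. Camera axes: x right, y down, z forward; pixel columns grow to the right and rows downward; lengths in m; the calibration is good to about 2 mm. A picture is of the moment at which its call begins. There is no depth.
A pose or a line that the arm cannot do raises r.IKError and nothing moves.
- r.hand_in(): hands the job in, once; it reports no verdict.
The state is a dict: "clock": time; "joints": joint angles; "joint_vel": joint speeds; "joint_torque": joint torques, N m; "tcp_pos": TCP position; "orientation": TCP orientation; "contact_force": force on the tool from outside, world axes, zero at the start; "torque": the same for the moment, N m; "opening": finger opening in m.
Only numpy, scipy, OpenCV 4.12 (cv2) and the standard library are available. Lean on these libraries where they do the work, as an engineer would, in place of code of your own. Each camera call takes 0.05 s, during which the arm holds its last target. There are 200 camera calls.

## Working session

There is one attempt and no reset: what is moved stays moved. The work goes in short steps, each a Python script; the robot and the scene stay as the last script left them, time stands still between calls to the robot, and variables do not carry over. Pictures are saved under pics/ and viewed, about 8 in all and at most 12, crops included, and the job is handed in when it is done.

```bash
mkdir -p pics
python3 - <<'E'
from station import r
import cv2,pickle
for n in("top","side"):
    s=r.snapshot(n); cv2.imwrite(f"pics/{n}0.png",s["frame"][:,:,::-1]); pickle.dump(s,open(f"{n}0.pkl","wb"))
    print(n,s["fx"],s["dist_coeffs"],-s["R"].T@s["t"],s["R"][2])
print(r.sense()["contact_force"],r.sense()["clock"])
E
```

```text
top 401.61350421339404 [-0.00603271  0.          0.          0.          0.        ] [ 0.52728458 -0.02393572  0.94819575] [ 1.13179621e-01 -5.70979997e-04 -9.93574379e-01]
side 465.6961290476493 [0.04341471 0.         0.         0.         0.        ] [ 0.48389656 -0.6205663   0.86018229] [ 0.13624007  0.61801006 -0.77427528]
[-0.57602367  1.09120867 -0.0443458 ] 0.1
```

View pics/top0.png

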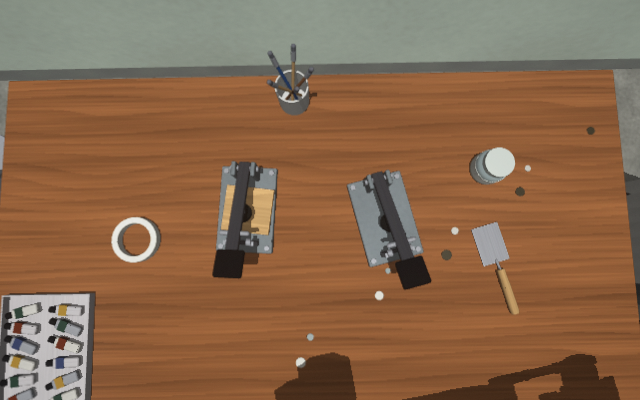

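View pics/side0.png

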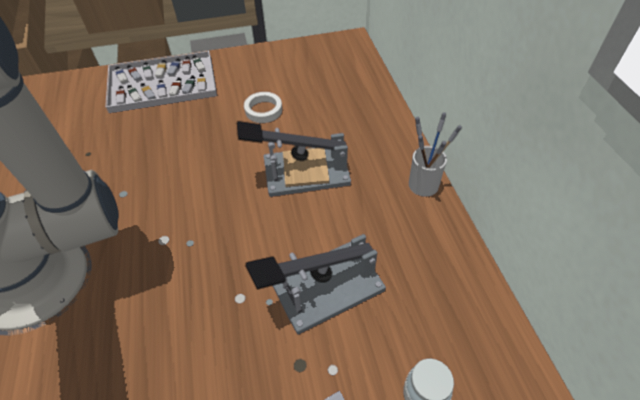

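Top view: the left press, with its plate at about (229,263), holds the panel. The right one, with its plate at about (413,272), is empty. In the side view the loaded plate is at about (249,131) and the spare at (265,272). Next I measure the plates.

```bash
cat > h.py <<'E'
import numpy as np,cv2,pickle
def ray(s,uv):
    K=np.array([[s["fx"],0,s["cx"]],[0,s["fy"],s["cy"]],[0,0,1]])
    p=cv2.undistortPoints(np.array([[uv]],float),K,np.array(s["dist_coeffs"]))[0,0]
    return -s["R"].T@s["t"], s["R"].T@np.array([*p,1])
def onz(s,uv,z):
    c,d=ray(s,uv); return c+d*(z-c[2])/d[2]
def tri(a,ua,b,ub):
    (c1,d1),(c2,d2)=ray(a,ua),ray(b,ub)
    l=np.linalg.lstsq(np.c_[d1,-d2],c2-c1,rcond=None)[0]
    p,q=c1+l[0]*d1,c2+l[1]*d2
    return (p+q)/2,np.linalg.norm(p-q)
def blob(s,box,thr):
    x0,y0,x1,y1=box; m=(s["frame"][y0:y1,x0:x1].max(2)<thr).astype(np.uint8)
    m=cv2.morphologyEx(m,cv2.MORPH_OPEN,np.ones((3,3)))
    n,l,st,c=cv2.connectedComponentsWithStats(m); i=1+st[1:,4].argmax()
    return c[i]+[x0,y0],st[i]
E
python3 - <<'E'
from h import *
t=pickle.load(open("top0.pkl","rb"));s=pickle.load(open("side0.pkl","rb"))
for n,bt,bs in(("press",(205,251,252,285),(230,115,262,145)),("spare",(390,260,440,295),(240,252,283,292))):
    for thr in(35,50):
        a,sa=blob(t,bt,thr);b,sb=blob(s,bs,thr)
        print(n,thr,a,sa,b,sb,onz(t,a,.162),onz(s,b,.162),tri(t,a,s,b))
print("hinge",onz(t,(243,167),.09))
im=np.hstack([cv2.resize(t["frame"][150:300,195:285],None,fx=4,fy=4),cv2.resize(s["frame"][105:205,230:330],(400,600-0))[:600]])
cv2.imwrite("pics/crop.png",im[:,:,::-1])
E
```

```text
press 35 [228.63165468 263.40143885] [  9   0  30  27 695] [257. 139.] [24 23  7  3 21] [0.49660201 0.16007683 0.162     ] [0.51013617 0.12621536 0.162     ] (array([0.50336074, 0.16808819, 0.12405403]), np.float64(0.016539341903390434))
press 50 [228.64745308 263.7613941 ] [  8   0  32  27 746] [249.35353535 131.67171717] [  8   7  24  20 396] [0.49591176 0.16004079 0.162     ] [0.4974214  0.15326374 0.162     ] (array([0.49659103, 0.16172058, 0.15448413]), np.float64(0.0019615490977603917))
spare 35 [412.45179063 272.7231405 ] [  6   0  34  29 726] [271.37647059 282.32941176] [20 26 23  9 85] [ 0.4723567  -0.19504264  0.162     ] [ 0.4812432  -0.22410949  0.162     ] (array([ 0.47549551, -0.20321579,  0.12632543]), np.float64(0.011276508574684327))
spare 50 [412.16047745 272.67241379] [  5   0  36  29 754] [264.86232791 272.17396746] [  6   6  37  30 799] [ 0.47246372 -0.19448429  0.162     ] [ 0.47371838 -0.20213484  0.162     ] (array([ 0.47270437, -0.19652994,  0.15279535]), np.float64(0.001764884268972077))
hinge [0.70035735 0.14739129 0.09      ]
```

View pics/crop.png

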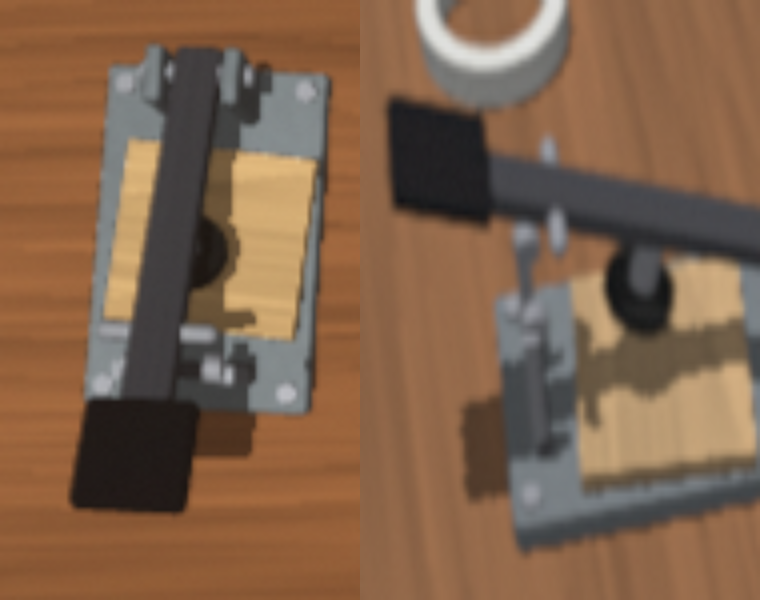

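The bench plane and the two views agree within a few mm: plate about (0.497, 0.159, 0.160), lever heading about -4°. I move above it with the fingers closed and take a look.

Run:
```python
from station import r
from h import *
r.grab(5)
p=r.sense()["tcp_pos"]
r.servo_line([p[0],p[1],.45])
r.reach([.497,.159,.45],[180,0,-4])
r.servo_line([.497,.159,.182+.180])
st=r.sense();print(st["clock"],st["tcp_pos"],st["orientation"],st["contact_force"],st["opening"])
s=r.snapshot("side");t=r.snapshot("top")
cv2.imwrite("pics/above.png",np.hstack([cv2.resize(t["frame"][150:300,170:270],(400,600)),cv2.resize(s["frame"][60:210,200:300],(400,600))])[:,:,::-1])
```

```text
5.5333 [0.49711455 0.15890649 0.36303265] [-1.79977476e+02 -7.03756806e-02 -4.01181167e+00] [-0.10913088  0.8245205   0.47026469] 0.0006372060417471699
```

View pics/above.png

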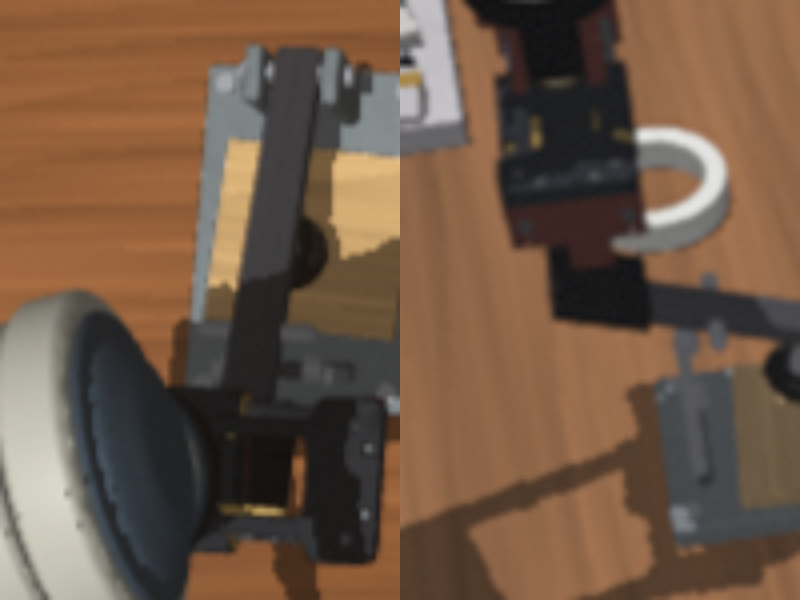

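The side crop shows the closed fingers at about (590,265), over the palm plate at (600,290). The top crop shows nothing else under the hand. I push down along the arc and watch the force.

Run:
```python
from station import r
from h import *
u=np.array([.998,-.07])
p0=np.array([.497,.159]); f0=np.array(r.sense()["contact_force"])
z=.175; low=0
while z>.080:
    sh=(.22-np.sqrt(.22**2-(z-.087)**2)); sh0=.22-np.sqrt(.22**2-.075**2)
    d=max(0,.017*(1-sh/sh0)); q=p0-u*d
    r.servo_line([*q,z+.182],speed=.04)
    st=r.sense(); f=np.array(st["contact_force"])-f0
    print(round(z,3),round(st["tcp_pos"][2]-.182,4),f.round(1),round(st["clock"],2))
    if np.linalg.norm(f)>35 : break
    z-=.008 if z>.105 else .003
r.wait(.2);st=r.sense();print(st["tcp_pos"],np.array(st["contact_force"])-f0)
s=r.snapshot("side");cv2.imwrite("pics/down.png",cv2.resize(s["frame"][60:210,200:400],(800,600))[:,:,::-1])
```

```text
0.175 0.175 [-1.  -0.3 -0.6] 5.91
0.167 0.1668 [-0.6  0.4 -0.6] 6.26
0.159 0.1587 [-0.8  1.3  2.4] 6.61
0.151 0.1506 [1.6 0.2 1. ] 6.97
0.143 0.1426 [0.1 0.6 0.7] 7.34
0.135 0.1346 [ 0.2 -0.3  1.2] 7.7
0.127 0.1266 [ 0.4 -0.5  1.2] 8.06
0.119 0.1186 [ 0.3 -1.2  1.7] 8.42
0.111 0.1119 [-2.  -0.9  7.9] 8.77
0.103 0.1029 [-0.4 -0.3  2.5] 9.12
0.1 0.0995 [-0.5  0.6  0.5] 9.37
0.097 0.0962 [-0.4 -0.2 -0.1] 9.62
0.094 0.0935 [ 0.   0.4 -1.1] 9.87
0.091 0.0907 [-0.6  0.7 -0.2] 10.12
0.088 0.0877 [-1.   0.3  0.3] 10.37
0.085 0.0873 [-5.2  0.  10.6] 10.62
0.082 0.0872 [-11.7  -2.8  22.5] 10.87
[0.47983464 0.16014345 0.26917661] [-11.69110551  -3.59423108  22.97756311]
```

View pics/down.png

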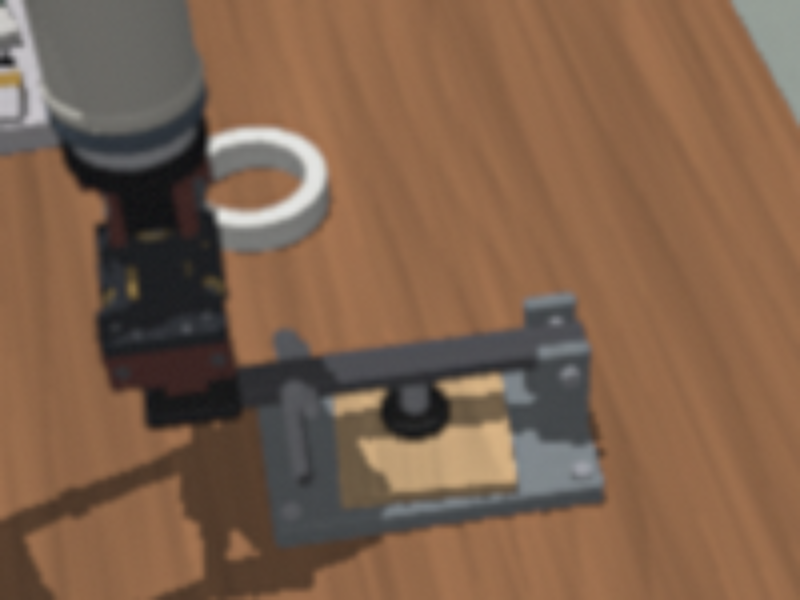

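The lever is level, with its bar running from (240,385) to (585,330), and the tips met a hard stop at z = 0.087, the latched height. I release straight up and look again.

Run:
```python
from station import r
from h import *
p=r.sense()["tcp_pos"]
r.servo_line([p[0],p[1],.29],speed=.05)
r.servo_line([p[0]-.03,p[1],.45])
r.reach([.35,.0,.45],[180,0,-4])
r.wait(.5);st=r.sense();print(st["clock"],st["tcp_pos"],st["contact_force"])
s=r.snapshot("side");t=r.snapshot("top")
pickle.dump((s,t),open("end.pkl","wb"))
t0=pickle.load(open("top0.pkl","rb"));s0=pickle.load(open("side0.pkl","rb"))
for n,bt,bs in(("press",(200,251,252,300),(230,115,275,190)),("spare",(390,260,440,295),(240,252,283,292))):
    try:
        a=blob(t,bt,50)[0];b=blob(s,bs,50)[0];print(n,a,b,tri(t,a,s,b))
    except Exception as e: print(n,e)
a,b=s["frame"][60:360,200:400],t["frame"][140:300,190:450]
cv2.imwrite("pics/end.png",np.hstack([cv2.resize(a,(400,600)),np.vstack([cv2.resize(x,(400,300)) for x in(b,t0["frame"][140:300,190:450])])])[:,:,::-1])
```

```text
14.2917 [3.50193950e-01 2.27197481e-04 4.49915959e-01] [ 0.06524587 -0.67848793  0.66425844]
press [229.22983871 266.51209677] [247.34473684 156.31052632] (array([0.48417862, 0.18293424, 0.05902349]), np.float64(0.0032931851681301137))
spare [412.24533333 272.724     ] [264.6975  272.02875] (array([ 0.47256348, -0.19655299,  0.15341091]), np.float64(0.0016019094749897315))
```

View pics/end.png

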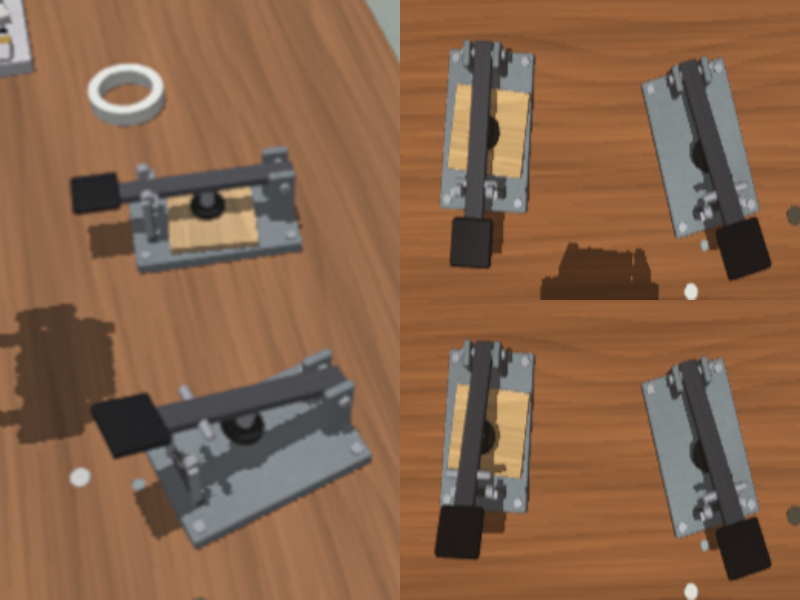

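The lever stays level, plate at (95,192) on the left, after release. The panel and the spare press look unchanged between the after and before top crops on the right.

```bash
python3 -c "
from station import r
r.hand_in();print(r.sense()['clock'])"
```

```text
the job is handed in; nothing more can be done
the job is handed in; nothing more can be done
```

I pushed down the lever of the left press, the one with the panel, until its catch held it. Then I let go, moved the arm clear and handed the job in; my last clock reading before that was 14.3 s. No verdict was reported.

- **Push:** the closed fingertips met extra resistance up to about 8 N near z = 0.112. They came to a firm stop at z = 0.087, the latched height, with about 26 N total force.
- **After release:** about 3 s after letting go, the pictures show the lever still level. By eye, the panel has not moved. The empty press's plate moved less than 1 mm by my measurement.
- **One check disagreed:** measuring the latched plate from the two views gave a height of 0.059 m instead of 0.087 m. I put this down to the dark mask in the side view catching the plate's shadow. I relied on the fingertip stop height and the pictures instead, and did not redo that measurement.

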